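Hang the pipette on the carousel's free cradle

ROBOT

A 7-joint arm with a two-finger parallel gripper is mounted at the origin on the work surface. World frame = base frame: x ahead of the robot, y to its left, z up, the work surface at z = 0. Lengths are in m, angles in rad, forces in N, time in s.
With the tool pointing down it reaches from about 0.4 to 0.875 m from the base axis. Payload 19.3 kg.
Tool frame: the origin (TCP) lies at the very end of the fingers, on their centre line; the grasp point (between the pads) lies 19 mm behind it; z points along the fingers, y is the direction in which the jaws open and shut (so a half turn about z gives the same grasp; the last joint's range is limited). The gripper opens to 85 mm and grips with 20 to 120 N. Pads are 22 mm wide; open, the fingers measure 114 mm over their backs; the gripper's body (76 mm by 85 mm) begins 54 mm behind the grasp point. The pads swing forward as they close: fully open they stand 13 mm farther back than shut.
Start: joints at [-1.268, 0.521, -0.036, 1.599, 0.021, 1.021, -0.113], TCP at [0.228, 0.582, 0.231] pointing down, gripper open.
Joint ranges: [-2.91, 2.91], [-0.3, 2.13], [-1.5, 1.42], [0.17, 2.43], [-1.26, 4.41], [0.16, 1.93], [-2.52, 2.52]. Speed limits (rad/s): [1.89, 1.89, 2.39, 2.39, 3.01, 3.01, 3.01].

INTERFACE

Orientations are given as [roll, pitch, yaw] about the fixed x, y, z axes, in that order (R = Rz(yaw) Ry(pitch) Rx(roll)).
In Python, from workcell import bot gives the robot as it stands.
- The arm moves only by the tool apply_moves, never from a script. Its argument "commands" is a list of rows, each an object with "travel": the shift along the tool's x, y, z in m, a list of three; "twist": the turn, a rotation vector about the tool's x, y, z in degrees, a list of three; "claw": the finger opening in m, from 0 to 0.0854. A call has 1 to 10 rows; each row is the pose to reach, as a shift and turn from the pose commanded when the call began, along the tool's axes at that moment; what a row does not reach only later rows make up. A row lasts 1/10 s, in which the tool goes at most 50 mm and 8.59 degrees, less where a joint would pass 70% of its speed; a pose out of reach is approached as far as the arm can. A call with a gripper value outside its range is refused whole. The fingers move at their own pace and stop on an object; "force" is the grip in N (left out, the last holds). Time passes only in rows, so rows that repeat a pose let the fingers close. It gives the time, the measured TCP pose, the force and the opening at its end, in the units of the state.
- bot.observe(): the state, without advancing time (a new reading comes with each control period).
- bot.grab_frame(name): name is "scene" or "top" or "wrist"; returns a dict with "frame" (384x512x3 uint8, blue, green, red), "fx", "fy", "cx", "cy" (pixels), "pose" (4x4, takes a point from camera to world coordinates); the wrist camera has in their place "tool_from_camera" (4x4, takes a point from camera to tool coordinates, whose origin is the TCP and whose axes are the flange's). Camera axes: x right, y up, looking along -z (the intrinsics and any distortion apply to the point x, -y, -z); pixel columns grow to the right and rows downward; lengths in m; the calibration is good to about 2 mm. A picture is of the moment at which its call begins: read the wrist's pose just before it. There is no depth.
- bot.job_done(): hands the job in, once; it reports no verdict.
The state is a dict: "clock": time; "qpos": joint angles; "qd": joint speeds; "joint_efforts": joint torques, N m; "position": TCP position; "tool_rot": TCP orientation; "force": force on the tool from outside, world axes, zero at the start; "moment": the same for the moment, N m; "grip_width": finger opening in m.
Only numpy, scipy, OpenCV 4.12 (cv2) and the standard library are available. Lean on these libraries where they do the work, as an engineer would, in place of code of your own. Each camera call takes 0.05 s, during which the arm holds its last target.

TASK

First turn the pipette carousel by its top knob until the free teal cradle stands over the red pointer on the base, and let go of the knob. Then lift the red-banded pipette out of the bench stand and hang it upright in the teal cradle: the cradle's height is not exactly known, so lower it gently by feel until the flange bears down centred in the recess with a light push (a few newtons, never hard), and only then let go. Leave the other pipettes hanging and everything else on the bench where it is.

Things in the scene. Friction and masses are not known exactly. Their poses are not given: they have to be found in the camera images.
- base: dark round foot of the carousel, 230 mm across, 12 mm high, fixed to the bench; origin at its centre on the bench, on the carousel's vertical axis. Its -x axis points along the red pointer (front, reaches 150 mm from the axis)
- carousel: turning rack: five U cradles 72 deg apart, 100 mm from the axis, four with pipettes, the teal one (at -x) free. Origin on the axis at bench height. Each cradle: two prongs, 25 mm gap, open outwards, ending 22.5 mm outside the cradle's centre; the flange sits in a recess with 5 mm lips all round (also across the prong ends), 2 mm of play each way
- knob (a point): centre of the black fluted knob on top of the column that turns the carousel (endless either way, about 0.3 N m of friction, stays where it is left): round, 40 mm across, 42 mm high, its top 19 mm above this point, pinch from above; hung pipettes reach up to 253 mm above the bench
- free_cradle (a point): centre of the free teal cradle's recess at its NOMINAL seat height (180 mm above the bench); -x points outwards. The cradle is clamped up to 14 mm higher or lower than this, and that is not measured: find it by feel; it is cushioned, sinking 0.2 mm per N. Bring the pipette's body in between the prongs from outside with the flange above the lips, then lower it
- stand: steel bench stand, foot 130 x 90 x 12 mm, fixed, holding the pipette to be hung in an aluminium cradle like those of the carousel (seat 175 mm high, lips 5 mm). Origin on the bench right under the pipette; the cradle is open towards -x of this frame, its post is on the +x side
- pipette_head (a point): centre of the grip part (head) of the red-banded pipette, a cylinder 24 mm across and 48 mm high above the flange; this point lies on the axis 32 mm above the flange's underside and 182 mm above the tip. The pipette is 223 mm long, upright, about 110 g (0.7 to 1.4 times); above the head a plunger 16 mm across ends 41 mm above this point
- pipette_flange (a point): point on the axis of the red-banded pipette at the underside of its flange, a disc 40 mm across and 8 mm thick with a bevelled lower edge, by which it hangs; below it the body is 20 mm across for 75 mm, then narrows to the tip 150 mm below; z runs along the pipette, up
- hung1_flange (a point): point on the axis of the blue-banded pipette that already hangs (loose) on the carousel, at the underside of its flange (180 mm above the bench); same shape as the red one, top 73 mm above this point; leave it hanging
- hung2_flange (a point): point on the axis of the yellow-banded pipette that already hangs (loose) on the carousel, at the underside of its flange (180 mm above the bench); same shape as the red one, top 73 mm above this point; leave it hanging
- hung3_flange (a point): point on the axis of the green-banded pipette that already hangs (loose) on the carousel, at the underside of its flange (180 mm above the bench); same shape as the red one, top 73 mm above this point; leave it hanging
- hung4_flange (a point): point on the axis of the orange-banded pipette that already hangs (loose) on the carousel, at the underside of its flange (180 mm above the bench); same shape as the red one, top 73 mm above this point; leave it hanging
- tube_block: black tube block 50 x 90 x 90 mm, loose bystander; origin under its centre
- amber_bottle: amber bottle 60 mm across, 120 mm high, loose bystander; origin under its centre
- beaker: glass beaker 70 mm across, 85 mm high, loose bystander; origin under its centre
- tip_box: blue tip box 120 x 85 x 70 mm, loose bystander; origin under its centre
- timer: white bench timer 60 x 75 x 18 mm, loose bystander; origin under its centre
- black_cap: black screw cap 24 mm across, 16 mm high, loose bystander; origin under its centre
Mind the look-alikes: they are no part of the job. Leave any black or purple look-alike of the part that bears pipette_head alone.

How it is judged:
By the outcome, as a careful person would: the job done as asked, in the order asked, and still so for the second after the job is handed in, with the robot touching nothing.
It also fails if it takes over 72 s, if anything falls off the work surface, if the arm or the gripper's body presses on something with over 40 N, if the wrist force passes 120 N, or if a joint passes its speed limit or range.

## Working session

There is one attempt and no reset: what is moved stays moved. The work goes in short steps, Python scripts to look and compute and a tool call to move; the robot and the scene stay as the last step left them, time stands still between calls to the robot, and variables do not carry over. Pictures are saved under pics/ and viewed, and the job is handed in when it is done.

Besides the shell and the picture viewer there is one more tool, called after ">>>" as name(argument=value, ...), one argument or row to a line, values as JSON. apply_moves: Moves the arm, as the interface text tells. Its arguments: {"type":"object","properties":{"commands":{"type":"array"},"force":{"type":"number"}},"required":["commands"]}

```bash
mkdir -p pics; ls
python3 - <<'E'
from workcell import bot
import cv2,pickle
s=bot.observe();print(s)
for n in("scene","top","wrist"):
    f=bot.grab_frame(n);pickle.dump(f,open(f"{n}0.pkl","wb"));cv2.imwrite(f"pics/{n}0.png",f["frame"])
    print(n,{k:v for k,v in f.items() if k!="frame"})
E
```

```text
pics
{'clock': 0.0, 'qpos': array([-1.26821154,  0.52199762, -0.0363204 ,  1.60001136,  0.02118375,
        1.02109161, -0.11278927]), 'qd': array([ 8.15648921e-05,  1.09061828e-04, -2.82612244e-04, -2.09041888e-03,
        5.61817020e-04, -1.03604899e-03,  8.76709240e-04]), 'joint_efforts': array([ 1.17369760e-03, -9.27090883e+01,  1.98115222e+00, -3.69947255e+01,
        1.80612324e-02,  8.04042531e-03,  2.40219629e-05]), 'position': array([0.22754227, 0.58174407, 0.23073482]), 'tool_rot': array([-3.14047127e+00,  6.99667841e-05,  2.76879416e+00]), 'force': array([-1.31615886, -0.00905668,  0.56594952]), 'moment': array([ 0.0101593 , -0.01612019, -0.02691454]), 'grip_width': 0.08521334373871456}
scene {'fx': 390.47323047767986, 'fy': 390.47323047767986, 'cx': 248.1311627417896, 'cy': 190.50258937145887, 'pose': array([[ 0.02832784, -0.56434917,  0.82505003,  1.60217467],
       [ 0.9994272 ,  0.03127855, -0.01291993,  0.02455362],
       [-0.01851502,  0.82494343,  0.56491197,  0.86398269],
       [ 0.        ,  0.        ,  0.        ,  1.        ]])}
top {'fx': 395.0723857672925,
[... 197 characters left out ...]
.82458343e-03,  3.24644339e-04,
         2.04097523e-02],
       [-1.03414769e-03,  1.53537240e-01,  9.88142321e-01,
         1.31924954e+00],
       [ 0.00000000e+00,  0.00000000e+00,  0.00000000e+00,
         1.00000000e+00]])}
wrist {'fx': 288.5461122078745, 'fy': 288.5461122078745, 'cx': 261.43790620438256, 'cy': 190.94717539425963, 'tool_from_camera': array([[-2.02575601e-03,  9.52867358e-01,  3.03380445e-01,
         7.77229153e-02],
       [ 9.99997876e-01,  1.81475729e-03,  9.77415433e-04,
         5.74845121e-04],
       [ 3.80785388e-04,  3.03381781e-01, -9.52869010e-01,
        -1.43084310e-01],
       [ 0.00000000e+00,  0.00000000e+00,  0.00000000e+00,
         1.00000000e+00]])}
```

View pics/scene0.png

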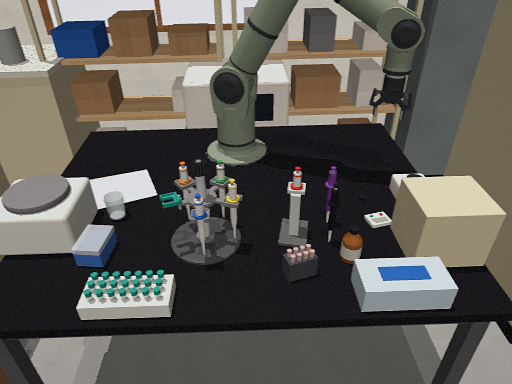

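View pics/top0.png

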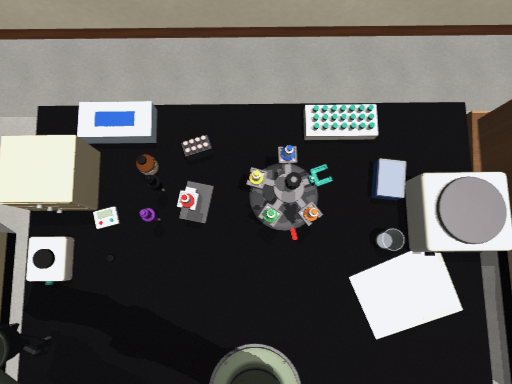

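View pics/wrist0.png

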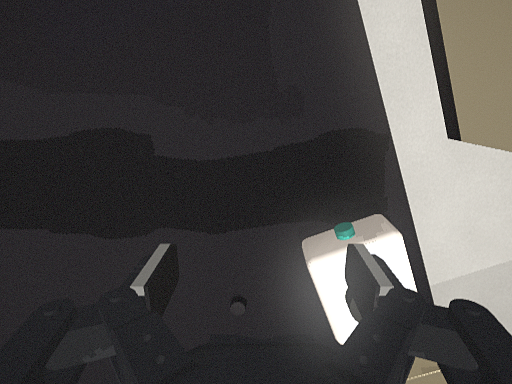

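```bash
cat > h.py <<'E'
import numpy as np,cv2,pickle
from scipy.spatial.transform import Rotation as R
def load(n): return pickle.load(open(n+".pkl","rb"))
def pose(f):
    return np.array(f["pose"])
def tcp(s):
    T=np.eye(4);T[:3,:3]=R.from_euler("xyz",s["tool_rot"]).as_matrix();T[:3,3]=s["position"];return T
def ray(f,u,v):
    P=pose(f);d=np.array([(u-f["cx"])/f["fx"],-(v-f["cy"])/f["fy"],-1.]);d=P[:3,:3]@d
    return P[:3,3],d/np.linalg.norm(d)
def atz(f,u,v,z):
    o,d=ray(f,u,v);return o+d*(z-o[2])/d[2]
def tri(obs):
    A=np.zeros((3,3));b=np.zeros(3);L=[]
    for f,u,v in obs:
        o,d=ray(f,u,v);M=np.eye(3)-np.outer(d,d);A+=M;b+=M@o;L.append((M,o))
    p=np.linalg.solve(A,b);return p,[np.linalg.norm(M@(p-o))*1000 for M,o in L]
def proj(f,p):
    P=pose(f);q=P[:3,:3].T@(np.asarray(p)-P[:3,3]);return np.array([f["cx"]+f["fx"]*q[0]/-q[2],f["cy"]-f["fy"]*q[1]/-q[2]])
def crop(f,x0,y0,x1,y1,k,name,pts=()):
    im=cv2.resize(f["frame"][y0:y1,x0:x1],None,fx=k,fy=k,interpolation=cv2.INTER_CUBIC)
    for i in range(x0-x0%20+20,x1,20): cv2.putText(im,str(i),(int((i-x0)*k),10),0,.35,(0,255,255),1);cv2.line(im,(int((i-x0)*k),12),(int((i-x0)*k),18),(0,255,255),1)
    for i in range(y0-y0%20+20,y1,20): cv2.putText(im,str(i),(0,int((i-y0)*k)),0,.35,(0,255,255),1)
    for p in pts: cv2.circle(im,(int((p[0]-x0+.5)*k),int((p[1]-y0+.5)*k)),3,(255,0,255),1)
    cv2.imwrite("pics/"+name+".png",im)
E
python3 - <<'E'
from h import *
s=load("scene0");t=load("top0")
crop(s,155,145,345,265,4.2,"c1");crop(t,130,130,340,250,3.8,"c2")
E
```

```text
(no output)
```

View pics/c1.png

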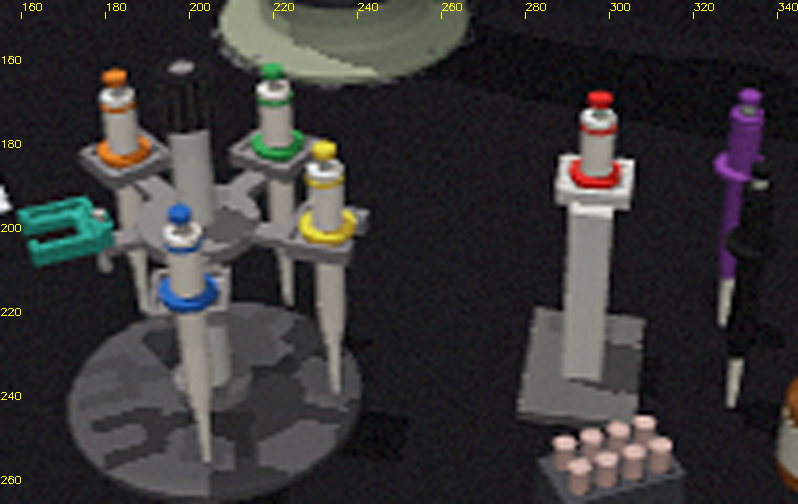

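View pics/c2.png

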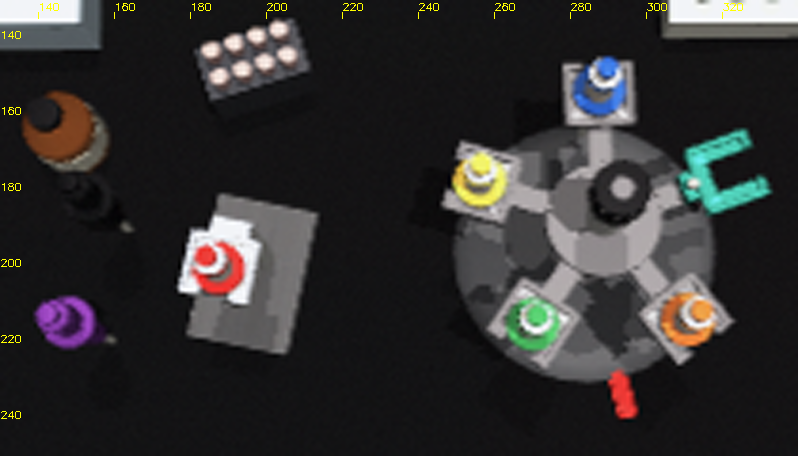

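Run:
```python
from h import *
s=load("scene0");t=load("top0")
S=lambda x,y:(155+x/4.2-.4,145+y/4.2-.4)
T=lambda x,y:(130+x/3.8-.4,130+y/3.8-.4)
def m(n,a,b): print(n,*[np.round(q,4) for q in tri([(s,*S(*a)),(t,*T(*b))])])
m("knobtop",(181,68),(623,187))
m("redplunger top",(599,97),(205,257))
m("redflange c",(596,172),(217,266))
m("blue top",(180,213),(607,68))
m("yellow top",(323,149),(480,163))
m("green top",(272,71),(536,508))
m("orange top",(114,76),(699,311))
m("teal hub edge",(22,213),(745,135))
m("pl o",(114,76),(699,311))
print("base c", atz(t,*T(585,253),.012), atz(s,*S(214,398),.012))
for n,p in dict(ptrend=(630,416),ptrin=(616,374)).items(): print(n,atz(t,*T(*p),.012))
for n,p in dict(pA=(749,137),pB=(768,187),iA=(690,155),iB=(713,210)).items(): print(n,atz(t,*T(*p),.185))
for n,p in dict(f1=(217,195),f2=(318,213),f3=(285,353),f4=(187,334)).items(): print("foot",n,atz(t,*T(*p),.012))
```

```text
knobtop [ 0.6208 -0.1032  0.3013] [0.3656 0.3656]
redplunger top [0.5829 0.1931 0.2449] [1.045 1.045]
redflange c [0.5854 0.194  0.181 ] [1.1703 1.1703]
blue top [ 0.7202 -0.1005  0.2493] [0.7161 0.7161]
yellow top [ 0.6495 -0.0068  0.2501] [1.2475 1.2475]
green top [ 0.4007 -0.0513  0.1694] [4.8286 4.8286]
orange top [ 0.5402 -0.1627  0.2498] [1.6598 1.6598]
teal hub edge [ 0.6759 -0.2101  0.2218] [5.2026 5.2026]
pl o [ 0.5402 -0.1627  0.2498] [1.6598 1.6598]
base c [ 0.61840312 -0.1028021   0.012     ] [ 0.63328115 -0.10331792  0.012     ]
ptrend [ 0.47534005 -0.13847436  0.012     ]
ptrin [ 0.511765  -0.1273055  0.012    ]
pA [ 0.68199681 -0.21537089  0.185     ]
pB [ 0.6425128  -0.22841424  0.185     ]
iA [ 0.66819192 -0.16928244  0.185     ]
iB [ 0.62492618 -0.18547144  0.185     ]
foot f1 [0.6732781  0.22202926 0.012     ]
foot f2 [0.65627874 0.13246278 0.012     ]
foot f3 [0.53259612 0.16070092 0.012     ]
foot f4 [0.54996758 0.24643233 0.012     ]
```

```bash
cat >> h.py <<'E'
def go(s,p,yaw):
    T=tcp(s);Rt=(R.from_euler("xyz",[np.pi,0,np.radians(yaw)])).as_matrix()
    tr=T[:3,:3].T@(np.array(p)-T[:3,3]);tw=np.degrees(R.from_matrix(T[:3,:3].T@Rt).as_rotvec())
    print("travel",np.round(tr,4),"twist",np.round(tw,2))
E
python3 - <<'E'
from h import *
from workcell import bot
s=bot.observe()
go(s,[.6205,-.103,.37],128); print(tcp(s)[:3,:3])
E
```

```text
travel [-0.6154 -0.4948 -0.1387] twist [-5.000e-02  2.000e-02  3.064e+01]
[[-9.31287478e-01  3.64285020e-01 -2.41049242e-04]
 [ 3.64285092e-01  9.31287124e-01 -8.14459621e-04]
 [-7.22093831e-05 -8.46306691e-04 -9.99999639e-01]]
```

>>> apply_moves(
  commands=[
    {"travel":[0,0,-0.05],"twist":[0,0,0],"claw":0.085},
    {"travel":[-0.02,-0.015,-0.09],"twist":[0,0,3],"claw":0.085},
    {"travel":[-0.05,-0.04,-0.125],"twist":[0,0,6],"claw":0.085},
    {"travel":[-0.09,-0.072,-0.138],"twist":[0,0,10],"claw":0.085},
    {"travel":[-0.13,-0.104,-0.138],"twist":[0,0,14],"claw":0.085},
    {"travel":[-0.17,-0.136,-0.138],"twist":[0,0,18],"claw":0.085},
    {"travel":[-0.21,-0.168,-0.138],"twist":[0,0,22],"claw":0.085},
    {"travel":[-0.25,-0.2,-0.138],"twist":[0,0,26],"claw":0.085},
    {"travel":[-0.29,-0.232,-0.138],"twist":[0,0,30],"claw":0.085},
    {"travel":[-0.33,-0.265,-0.138],"twist":[0,0,30.6],"claw":0.085},
  ],
)

```text
clock: 1.15
position: [0.4327, 0.2243, 0.3694]
tool_rot: [3.141, -0.0, 2.232]
force: [1.2, 0.8, 0.6]
grip_width: 0.0852
```

Run:
```python
from h import *
from workcell import bot
s=bot.observe();print(s["clock"],s["qpos"])
go(s,[.6205,-.103,.37],128)
```

```text
1.15 [-0.81555134  0.16833879  0.25318556  1.7645855  -0.04497573  1.21401222
  0.11112692]
travel [-0.3736 -0.0528 -0.0007] twist [ 0.02 -0.01 -0.12]
```

>>> apply_moves(
  commands=[
    {"travel":[-0.047,-0.007,0],"twist":[0,0,0],"claw":0.085},
    {"travel":[-0.094,-0.013,0],"twist":[0,0,0],"claw":0.085},
    {"travel":[-0.141,-0.02,0],"twist":[0,0,0],"claw":0.085},
    {"travel":[-0.188,-0.026,0],"twist":[0,0,0],"claw":0.085},
    {"travel":[-0.235,-0.033,0],"twist":[0,0,0],"claw":0.085},
    {"travel":[-0.282,-0.04,0],"twist":[0,0,0],"claw":0.085},
    {"travel":[-0.329,-0.046,0],"twist":[0,0,0],"claw":0.085},
    {"travel":[-0.37,-0.053,0],"twist":[0,0,0],"claw":0.085},
    {"travel":[-0.37,-0.053,0],"twist":[0,0,0],"claw":0.085},
    {"travel":[-0.37,-0.053,0],"twist":[0,0,0],"claw":0.085},
  ],
)

```text
clock: 2.15
position: [0.6184, -0.0987, 0.3686]
tool_rot: [-3.141, -0.001, 2.233]
force: [-0.3, 0.6, 0.0]
grip_width: 0.0847
```

```bash
cat >> h.py <<'E'
def wshot(bot,name):
    s=bot.observe();f=bot.grab_frame("wrist");f["pose"]=tcp(s)@f["tool_from_camera"];pickle.dump(f,open(name+".pkl","wb"));cv2.imwrite("pics/"+name+".png",f["frame"]);return s,f
E
python3 - <<'E'
from h import *
from workcell import bot
s,f=wshot(bot,"w1");print(s["clock"],s["position"],s["tool_rot"],s["qpos"],s["qd"].max())
E
```

```text
2.15 [ 0.61835389 -0.09866746  0.36860419] [-3.14051561e+00 -5.31583348e-04  2.23299512e+00] [-0.2213006   0.44933417  0.43781645  1.42294354 -0.19117747  1.31257873
  0.88951797] 0.013943822586083685
```

View pics/w1.png

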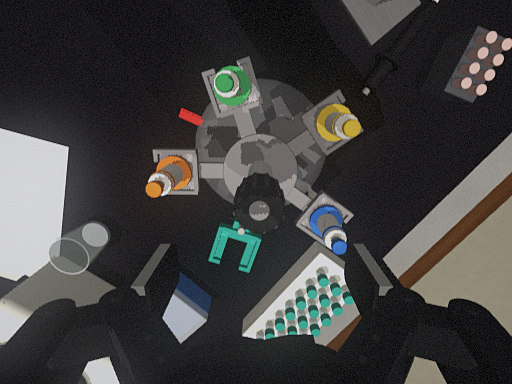

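Run:
```python
from h import *
w=load("w1");crop(w,140,60,380,290,2.6,"w1c")
t=load("top0");s=load("scene0")
print(atz(w,259.5,210.5,.301))
print(tri([(w,259.5,210.5),(t,130+623/3.8-.4,130+187/3.8-.4),(s,155+181/4.2-.4,145+68/4.2-.4)]))
```

```text
[ 0.62043956 -0.10357356  0.301     ]
(array([ 0.62062598, -0.10330541,  0.30123252]), [np.float64(0.309725469344447), np.float64(0.5152810896180205), np.float64(0.27786989302422377)])
```

View pics/w1c.png

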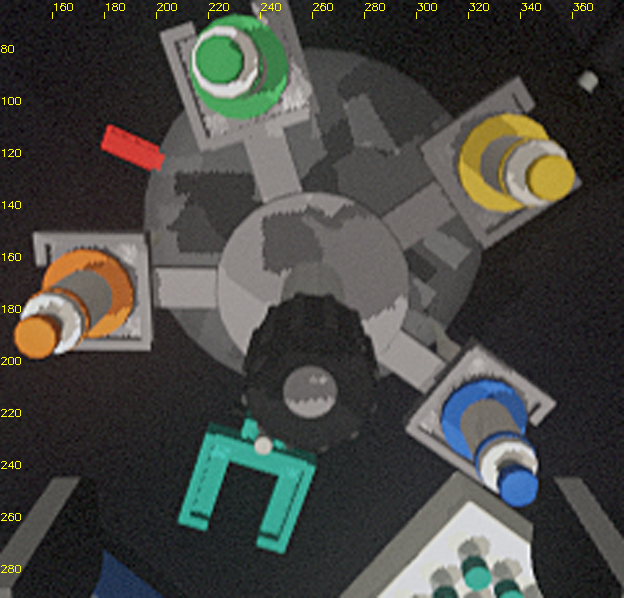

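Run:
```python
from h import *
w=load("w1");C=np.array([.6206,-.1033])
def a(n,x,y,z):
    p=atz(w,140+x/2.6-.4,60+y/2.6-.4,z)[:2]-C; print(n,np.hypot(*p).round(4),np.degrees(np.arctan2(p[1],p[0])).round(2)%360)
a("ptr out",104,138,.012);a("ptr in",161,160,.012)
for n,x,y,o in(("orange",37,337,216),("green",218,58,144),("yellow",550,178,72),("blue",517,487,0)): a(n+str(o),x,y,.253)
for z in(.171,.185,.199):
    a("prong A",193,525,z);a("prong B",271,548,z)
```

```text
ptr out 0.1494 193.53
ptr in 0.111 192.41
orange216 0.1 216.48
green144 0.1016 145.45
yellow72 0.0993 74.11
blue0 0.0976 1.25
prong A 0.1399 281.09000000000003
prong B 0.1405 298.46
prong A 0.1311 280.45
prong B 0.1313 298.24
prong A 0.1223 279.71
prong B 0.1222 297.99
```

Run:
```python
from h import *
from workcell import bot
s=bot.observe();go(s,[.6206,-.1033,.262],128)
```

```text
travel [-0.0061 -0.0017  0.1069] twist [-0.03 -0.04  0.03]
```

>>> apply_moves(
  commands=[
    {"travel":[-0.006,-0.002,0.03],"twist":[0,0,0],"claw":0.085},
    {"travel":[-0.006,-0.002,0.065],"twist":[0,0,0],"claw":0.085},
    {"travel":[-0.006,-0.002,0.09],"twist":[0,0,0],"claw":0.085},
    {"travel":[-0.006,-0.002,0.107],"twist":[0,0,0],"claw":0.085},
    {"travel":[-0.006,-0.002,0.107],"twist":[0,0,0],"claw":0.085},
    {"travel":[-0.006,-0.002,0.107],"twist":[0,0,0],"claw":0.06},
    {"travel":[-0.006,-0.002,0.107],"twist":[0,0,0],"claw":0.05},
  ],
  force=50,
)

```text
clock: 2.9
position: [0.621, -0.1034, 0.2637]
tool_rot: [3.14, 0.001, 2.235]
force: [0.1, -0.3, 0.2]
grip_width: 0.0585
```

Run:
```python
from h import *
from workcell import bot
s,f=wshot(bot,"w2");print(s["clock"],s["force"],s["grip_width"]);go(s,[.6206,-.1033,.262],128)
```

```text
2.9 [ 0.07799715 -0.34214494  0.2347195 ] 0.05851343601573853
travel [ 0.0003 -0.0003  0.0017] twist [0.08 0.06 0.08]
```

View pics/w2.png

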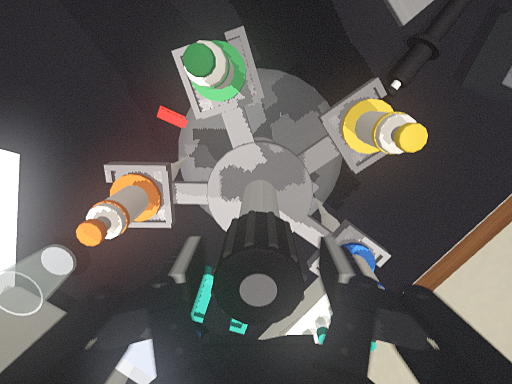

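Knob (258,290) sits centred between the pads. Closing on it.

>>> apply_moves(
  commands=[
    {"travel":[0,0,0.001],"twist":[0,0,0],"claw":0.03},
    {"travel":[0,0,0.001],"twist":[0,0,0],"claw":0.02},
    {"travel":[0,0,0.001],"twist":[0,0,0],"claw":0.02},
    {"travel":[0,0,0.001],"twist":[0,0,0],"claw":0.02},
    {"travel":[0,0,0.001],"twist":[0,0,0],"claw":0.02},
  ],
  force=60,
)

```text
clock: 3.45
position: [0.62, -0.1045, 0.2628]
tool_rot: [-3.141, 0.0, 2.234]
force: [-10.2, -1.0, 15.2]
grip_width: 0.0392
```

>>> apply_moves(
  commands=[
    {"travel":[0,0,0],"twist":[0,0,5],"claw":0.02},
    {"travel":[0,0,0],"twist":[0,0,11],"claw":0.02},
    {"travel":[0,0,0],"twist":[0,0,17],"claw":0.02},
    {"travel":[0,0,0],"twist":[0,0,23],"claw":0.02},
    {"travel":[0,0,0],"twist":[0,0,29],"claw":0.02},
    {"travel":[0,0,0],"twist":[0,0,35],"claw":0.02},
    {"travel":[0,0,0],"twist":[0,0,41],"claw":0.02},
    {"travel":[0,0,0],"twist":[0,0,46],"claw":0.02},
    {"travel":[0,0,0],"twist":[0,0,48],"claw":0.02},
    {"travel":[0,0,0],"twist":[0,0,48],"claw":0.02},
  ],
)

```text
clock: 4.45
position: [0.6194, -0.1047, 0.2627]
tool_rot: [-3.141, 0.0, 1.394]
force: [-16.8, -0.1, 18.7]
grip_width: 0.039
```

Run:
```python
from h import *
from workcell import bot
s,f=wshot(bot,"w3");print(s["clock"],s["force"],s["moment"],s["position"],np.degrees(s["tool_rot"]),s["qpos"])
```

```text
4.45 [-16.8493081   -0.10927617  18.69058434] [-0.26575192  3.1954014  -0.30622179] [ 0.61942177 -0.10465004  0.26274552] [-1.79938389e+02  2.02138115e-02  7.98970339e+01] [-0.32711691  0.57186726  0.62523229  1.57755841 -0.3607962   1.11116121
  0.20829414]
```

View pics/w3.png

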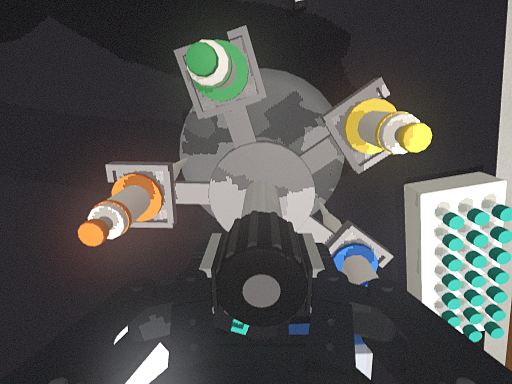

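>>> apply_moves(
  commands=[
    {"travel":[0,-0.001,-0.001],"twist":[0,0,5],"claw":0.02},
    {"travel":[0,-0.001,-0.001],"twist":[0,0,11],"claw":0.02},
    {"travel":[0,-0.001,-0.001],"twist":[0,0,17],"claw":0.02},
    {"travel":[0,-0.001,-0.001],"twist":[0,0,23],"claw":0.02},
    {"travel":[0,-0.001,-0.001],"twist":[0,0,29],"claw":0.02},
    {"travel":[0,-0.001,-0.001],"twist":[0,0,35],"claw":0.02},
    {"travel":[0,-0.001,-0.001],"twist":[0,0,41],"claw":0.02},
    {"travel":[0,-0.001,-0.001],"twist":[0,0,46],"claw":0.02},
    {"travel":[0,-0.001,-0.001],"twist":[0,0,48],"claw":0.02},
    {"travel":[0,-0.001,-0.001],"twist":[0,0,48],"claw":0.02},
  ],
)

```text
clock: 5.5
position: [0.6188, -0.1043, 0.2628]
tool_rot: [-3.142, 0.001, 0.557]
force: [-7.8, -2.7, 5.2]
grip_width: 0.0388
```

Run:
```python
from h import *
from workcell import bot
s,f=wshot(bot,"w4");print(s["clock"],s["force"],s["moment"],s["position"],np.degrees(s["tool_rot"]),s["qpos"])
t=bot.grab_frame("top");pickle.dump(t,open("top1.pkl","wb"));crop(t,220,120,360,260,4.2,"t1")
```

```text
5.5 [-7.78407936 -2.67673376  5.23168783] [-0.55250473  1.61036292 -0.37557551] [ 0.61880166 -0.10434122  0.26284857] [-1.79995117e+02  6.81757214e-02  3.19093894e+01] [-0.44629905  0.63943622  0.84566109  1.5853279  -0.50988121  1.15183596
 -0.5002286 ]
```

View pics/w4.png

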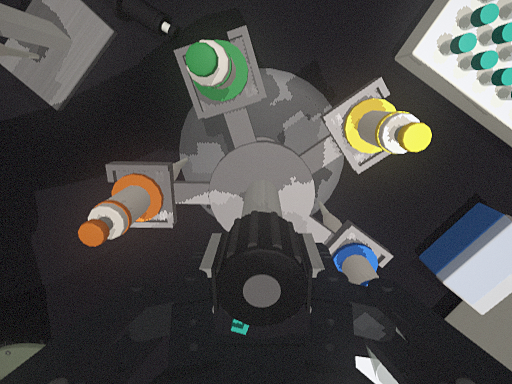

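View pics/t1.png

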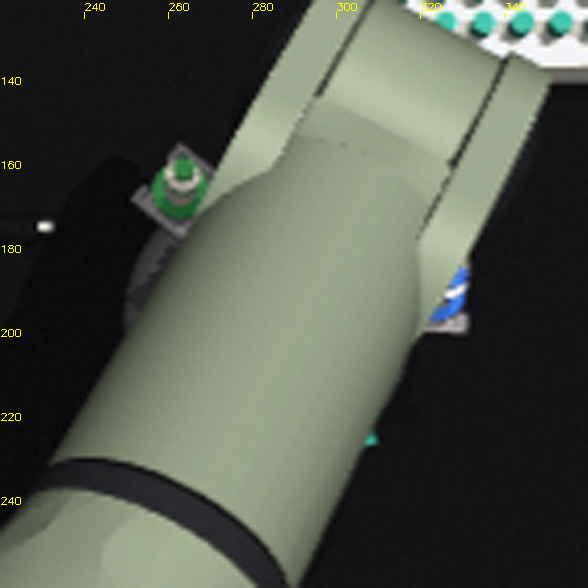

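>>> apply_moves(
  commands=[
    {"travel":[0,0,0],"twist":[0,0,0],"claw":0.085},
    {"travel":[0,0,0],"twist":[0,0,0],"claw":0.085},
    {"travel":[0,0,0],"twist":[0,0,0],"claw":0.085},
    {"travel":[0,0,0],"twist":[0,0,0],"claw":0.085},
    {"travel":[0,0,-0.03],"twist":[0,0,0],"claw":0.085},
    {"travel":[0,0,-0.065],"twist":[0,0,0],"claw":0.085},
    {"travel":[0,0,-0.1],"twist":[0,0,0],"claw":0.085},
    {"travel":[0,0,-0.1],"twist":[0,0,0],"claw":0.085},
    {"travel":[0,0,-0.1],"twist":[0,0,0],"claw":0.085},
  ],
)

```text
clock: 6.5
position: [0.6197, -0.1036, 0.3627]
tool_rot: [3.141, -0.001, 0.559]
force: [0.7, 0.2, -0.0]
grip_width: 0.085
```

Run:
```python
from h import *
from workcell import bot
s,f=wshot(bot,"w5");print(s["clock"],s["force"],s["position"],np.degrees(s["tool_rot"]),s["qpos"]);crop(f,120,40,380,290,2.4,"w5c")
```

```text
6.5 [ 0.70333391  0.18638475 -0.02547924] [ 0.6197223  -0.10355066  0.36267229] [ 1.79980620e+02 -5.76318175e-02  3.20496097e+01] [-0.46755106  0.56426906  0.90008168  1.44212807 -0.44473505  1.34690008
 -0.55710408]
```

View pics/w5c.png

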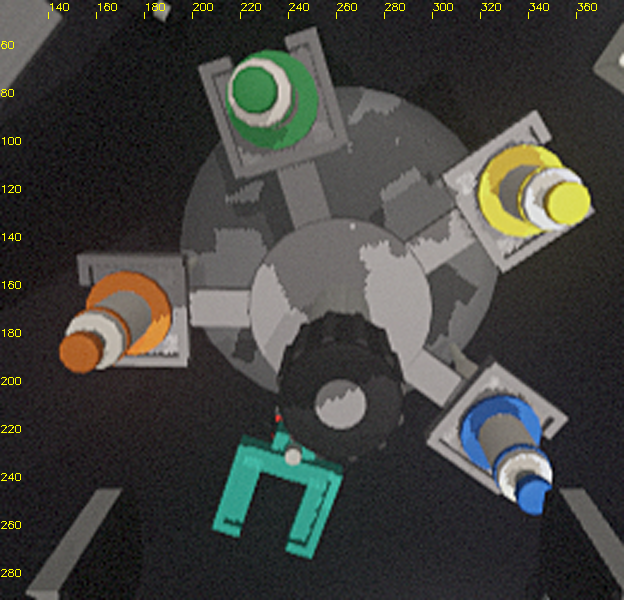

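Run:
```python
from h import *
w=load("w5");k=2.4
c=atz(w,120+341/k-.4,40+404/k-.4,.301);print(c)
C=np.array([.6204,-.1034])
def a(n,x,y,z):
    p=atz(w,120+x/k-.4,40+y/k-.4,z)[:2]-C; print(n,np.hypot(*p).round(4),np.degrees(np.arctan2(p[1],p[0])).round(2)%360)
for n,x,y,o in(("orange",81,352,216.48),("green",255,90,145.45),("yellow",569,203,74.11),("blue",531,494,1.25)): a(n+str(o),x,y,.253)
for z in(.171,.185,.199):
    a("prong A",226,532,z);a("prong B",300,553,z)
```

```text
[ 0.61899901 -0.10363874  0.301     ]
orange216.48 0.0995 121.08
green145.45 0.0991 49.41
yellow74.11 0.0989 337.08
blue1.25 0.097 264.49
prong A 0.1415 185.24
prong B 0.1416 202.55
prong A 0.1327 184.6
prong B 0.1325 202.3
prong A 0.1239 183.87
prong B 0.1234 202.02
```

Run:
```python
from h import *
from workcell import bot
s=bot.observe();go(s,[.584,.194,.34],90)
```

```text
travel [ 0.1278 -0.2708  0.0219] twist [-3.000e-02 -1.000e-02 -5.795e+01]
```

>>> apply_moves(
  commands=[
    {"travel":[0.016,-0.034,0],"twist":[0,0,-6],"claw":0.085},
    {"travel":[0.032,-0.068,0],"twist":[0,0,-13],"claw":0.085},
    {"travel":[0.048,-0.102,0],"twist":[0,0,-20],"claw":0.085},
    {"travel":[0.064,-0.135,0],"twist":[0,0,-27],"claw":0.085},
    {"travel":[0.08,-0.17,0],"twist":[0,0,-34],"claw":0.085},
    {"travel":[0.096,-0.203,0.005],"twist":[0,0,-41],"claw":0.085},
    {"travel":[0.112,-0.237,0.011],"twist":[0,0,-48],"claw":0.085},
    {"travel":[0.128,-0.271,0.022],"twist":[0,0,-55],"claw":0.085},
    {"travel":[0.128,-0.271,0.022],"twist":[0,0,-58],"claw":0.085},
    {"travel":[0.128,-0.271,0.022],"twist":[0,0,-58],"claw":0.085},
  ],
)

```text
clock: 7.55
position: [0.5836, 0.1949, 0.339]
tool_rot: [-3.14, 0.001, 1.574]
force: [-0.6, -1.2, 0.3]
grip_width: 0.0851
```

Run:
```python
from h import *
from workcell import bot
s,f=wshot(bot,"w6");print(s["clock"],s["position"],np.degrees(s["tool_rot"]),s["qpos"],s["qd"].max());crop(f,150,110,410,310,3,"w6c")
t=bot.grab_frame("top");pickle.dump(t,open("top2.pkl","wb"));crop(t,220,120,360,260,4.2,"t2")
```

```text
7.55 [0.58364669 0.19485263 0.33895515] [-1.79888779e+02  5.09409955e-02  9.01854654e+01] [-0.83362033  0.4825933   0.63687634  1.50743048 -0.29456994  1.25106836
 -0.15467143] 0.041818499386966045
```

View pics/w6.png

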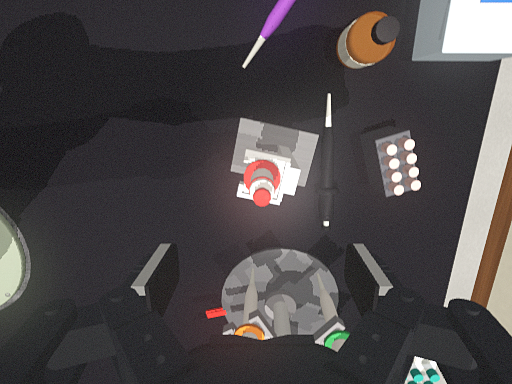

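View pics/w6c.png

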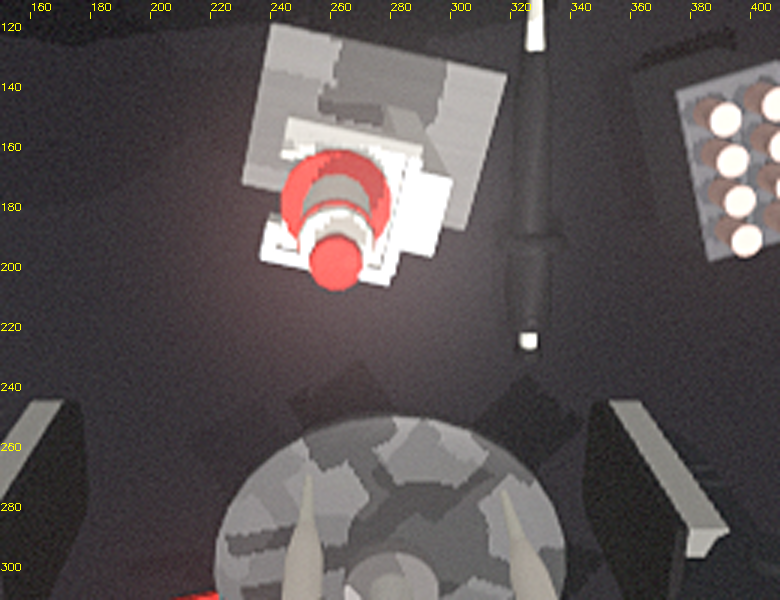

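View pics/t2.png

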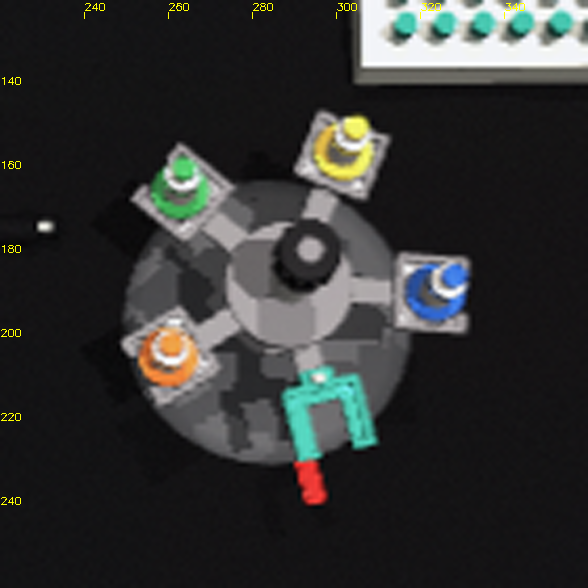

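Run:
```python
from h import *
from workcell import bot
a=load("top0");b=load("top2")
crop(a,120,120,260,240,2.8,"x1");crop(b,120,120,260,240,2.8,"x2")
s=bot.grab_frame("scene");pickle.dump(s,open("scene2.pkl","wb"))
im=np.vstack([np.hstack([cv2.imread("pics/x1.png"),cv2.imread("pics/x2.png")])]);cv2.imwrite("pics/x12.png",im)
crop(s,155,145,365,285,3.5,"s2")
print(bot.observe()["clock"])
```

```text
7.7
```

View pics/x12.png

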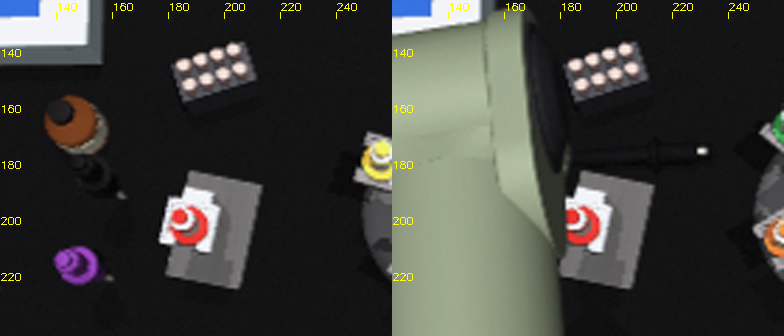

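View pics/s2.png

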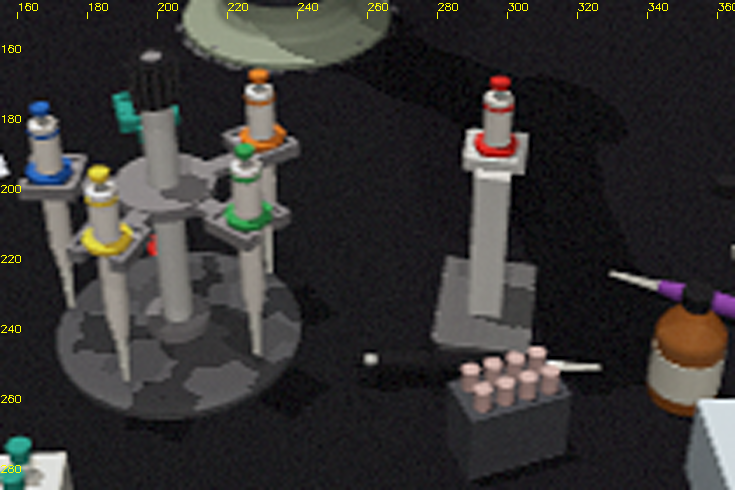

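Run:
```python
from h import *
t=load("top2");k=4.2;w=load("w6");s=load("scene2")
T=lambda x,y:(220+x/k-.4,120+y/k-.4)
C=atz(t,*T(311,249),.301)[:2];print(C)
C=np.array([.6203,-.1035])
def a(n,x,y,z):
    p=atz(t,*T(x,y),z)[:2]-C; print(n,np.hypot(*p).round(4),np.degrees(np.arctan2(p[1],p[0])).round(2)%360)
a("ptr out",315,500,.012);a("ptrin",306,462,.012)
for z in(.176,.185,.2): a("A",310,458,z);a("B",367,443,z)
for n,x,y in(("orange",171,345),("green",182,165),("yellow",356,127),("blue",455,276)): a(n,x,y,.253)
W=lambda x,y:(150+x/3-.4,110+y/3-.4)
S=lambda x,y:(155+x/3.5-.4,145+y/3.5-.4)
print(tri([(w,*W(336,262)),(s,*S(500,82))]))
print(tri([(w,*W(336,200)),(s,*S(497,146))]), atz(w,*W(336,262),.248),atz(w,*W(336,200),.183))
t0=load("top0")
print(tri([(w,*W(336,262)),(s,*S(500,82)),(t0,130+205/3.8-.4,130+257/3.8-.4)]))
```

```text
[ 0.62067753 -0.10312009]
ptr out 0.1472 192.73
ptrin 0.1167 192.95
A 0.122 184.77
B 0.1222 203.99
A 0.1226 184.26
B 0.1223 203.27
A 0.1234 183.41
B 0.1225 202.09
orange 0.1018 121.26
green 0.1028 49.42
yellow 0.099 337.78
blue 0.0993 264.77
(array([0.58372144, 0.1922218 , 0.24433362]), [np.float64(0.4848690385278623), np.float64(0.4848690385279326)])
(array([0.58362911, 0.19303725, 0.17702523]), [np.float64(0.52897355089918), np.float64(0.5289735508991332)]) [0.58356317 0.19299504 0.248     ] [0.58346819 0.19409847 0.183     ]
(array([0.58341265, 0.19292577, 0.24453631]), [np.float64(1.0676016122796543), np.float64(0.594314643998862), np.float64(1.3075099832453063)])
```

Run:
```python
from h import *
from workcell import bot
s=bot.observe();print(s["force"]);go(s,[.5835,.193,.189],90)
```

```text
[ 0.29232073 -0.3433995   0.12350961]
travel [ 1.000e-04 -9.000e-04  1.511e-01] twist [-0.01  0.03 -0.15]
```

>>> apply_moves(
  commands=[
    {"travel":[0,-0.001,0.03],"twist":[0,0,0],"claw":0.085},
    {"travel":[0,-0.001,0.07],"twist":[0,0,0],"claw":0.085},
    {"travel":[0,-0.001,0.105],"twist":[0,0,0],"claw":0.085},
    {"travel":[0,-0.001,0.13],"twist":[0,0,0],"claw":0.07},
    {"travel":[0,-0.001,0.145],"twist":[0,0,0],"claw":0.055},
    {"travel":[0,-0.001,0.151],"twist":[0,0,0],"claw":0.045},
    {"travel":[0,-0.001,0.151],"twist":[0,0,0],"claw":0.045},
    {"travel":[0,-0.001,0.151],"twist":[0,0,0],"claw":0.045},
  ],
  force=30,
)

```text
clock: 8.5
position: [0.5839, 0.194, 0.1904]
tool_rot: [3.14, -0.001, 1.571]
force: [-0.0, -0.2, -0.8]
grip_width: 0.0452
```

Run:
```python
from h import *
from workcell import bot
s,f=wshot(bot,"w7");print(s["clock"],s["position"],np.degrees(s["tool_rot"]),s["force"],s["grip_width"])
```

```text
8.5 [0.58393699 0.19397009 0.19043297] [ 1.79919915e+02 -3.19854115e-02  9.00081052e+01] [-0.00757831 -0.19062523 -0.78062899] 0.04517541602687888
```

View pics/w7.png

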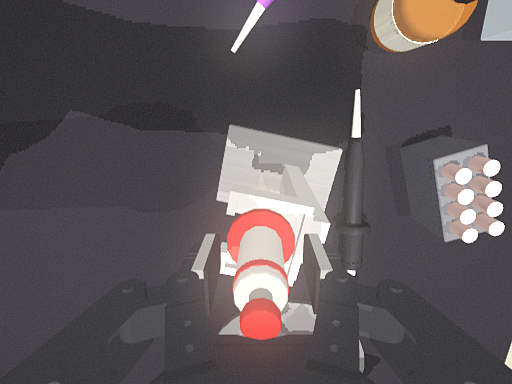

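Run:
```python
from h import *
f=load("w7");print(atz(f,261,319,.248),atz(f,261,240,.183))
```

```text
[0.58365931 0.19618749 0.248     ] [0.58364999 0.1944004  0.183     ]
```

>>> apply_moves(
  commands=[
    {"travel":[0.0005,0,0.001],"twist":[0,0,0],"claw":0.035},
    {"travel":[0.0005,0,0.001],"twist":[0,0,0],"claw":0.028},
    {"travel":[0.0005,0,0.001],"twist":[0,0,0],"claw":0.02},
    {"travel":[0.0005,0,0.001],"twist":[0,0,0],"claw":0.012},
    {"travel":[0.0005,0,0.001],"twist":[0,0,0],"claw":0.01},
    {"travel":[0.0005,0,0.001],"twist":[0,0,0],"claw":0.01},
  ],
  force=40,
)

```text
clock: 9.15
position: [0.5835, 0.1947, 0.1888]
tool_rot: [3.141, -0.0, 1.571]
force: [-1.1, 1.2, 6.4]
grip_width: 0.0229
```

Run:
```python
from h import *
from workcell import bot
s,f=wshot(bot,"w8");print(s["clock"],s["position"],np.degrees(s["tool_rot"]),s["force"],s["moment"],s["grip_width"])
```

```text
9.15 [0.58347333 0.19467539 0.18877777] [ 1.79971938e+02 -2.55938720e-02  9.00382284e+01] [-1.11907595  1.24036467  6.35117686] [ 0.11355054  0.38181054 -0.00698928] 0.022854605125673732
```

View pics/w8.png

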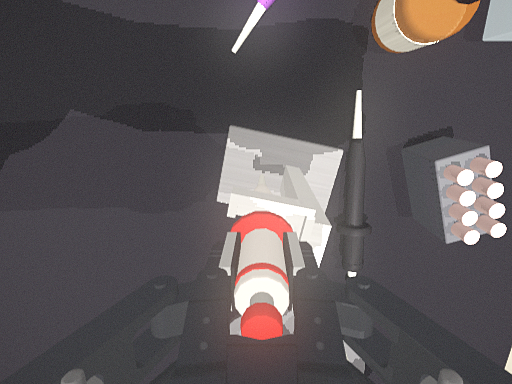

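>>> apply_moves(
  commands=[
    {"travel":[0,0,-0.004],"twist":[0,0,0],"claw":0.01},
    {"travel":[0,0,-0.01],"twist":[0,0,0],"claw":0.01},
    {"travel":[0,0,-0.018],"twist":[0,0,0],"claw":0.01},
    {"travel":[0,0,-0.028],"twist":[0,0,0],"claw":0.01},
    {"travel":[0,0,-0.036],"twist":[0,0,0],"claw":0.01},
    {"travel":[0,0,-0.04],"twist":[0,0,0],"claw":0.01},
    {"travel":[0,0,-0.04],"twist":[0,0,0],"claw":0.01},
  ],
)

```text
clock: 9.9
position: [0.5835, 0.1946, 0.229]
tool_rot: [3.141, -0.0, 1.572]
force: [-1.1, -0.2, -1.4]
grip_width: 0.0235
```

Run:
```python
from h import *
from workcell import bot
s,f=wshot(bot,"w9");print(s["clock"],s["position"],np.degrees(s["tool_rot"]),s["force"],s["moment"],s["grip_width"])
p=s["position"].copy();d=np.radians(168)
p[:2]+=.07*np.array([np.cos(d),np.sin(d)]);go(s,p,90);
f=bot.grab_frame("scene");crop(f,255,130,375,270,4,"s3")
```

```text
9.9 [0.58349502 0.19464157 0.22898914] [ 1.79955182e+02 -2.81998480e-02  9.00440651e+01] [-1.08054816 -0.15302045 -1.41720237] [ 0.00633446 -0.02636395 -0.01347382] 0.023471002781310948
travel [ 0.0146 -0.0685 -0.    ] twist [ 0.04 -0.03  0.04]
```

View pics/w9.png

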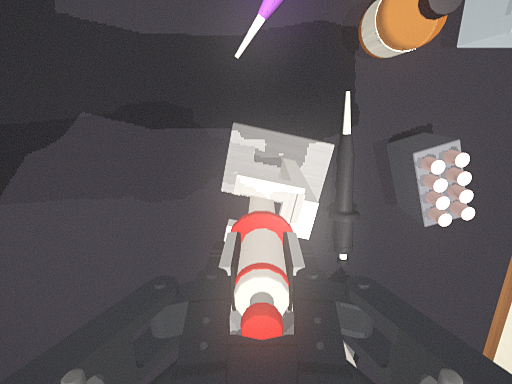

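View pics/s3.png

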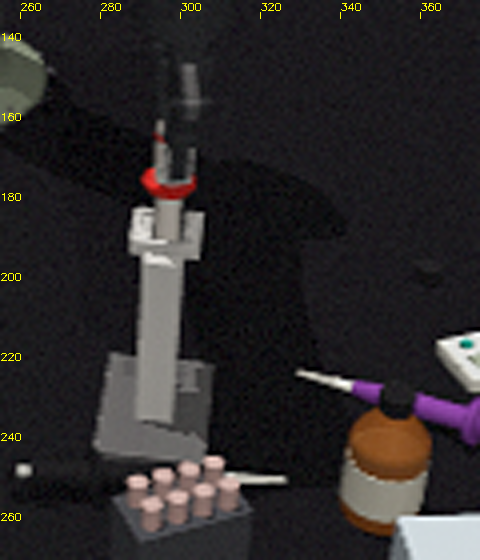

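Run:
```python
from h import *
f=load("w9");crop(f,190,190,340,350,3.7,"w9c")
print(atz(f,262,319,.288),atz(f,262,238,.2235))
```

```text
[0.58361073 0.19814287 0.288     ] [0.5837784  0.19733819 0.2235    ]
```

>>> apply_moves(
  commands=[
    {"travel":[0.003,-0.012,0],"twist":[0,0,0],"claw":0.01},
    {"travel":[0.006,-0.03,0],"twist":[0,0,0],"claw":0.01},
    {"travel":[0.01,-0.05,0],"twist":[0,0,0],"claw":0.01},
    {"travel":[0.014,-0.068,0],"twist":[0,0,0],"claw":0.01},
    {"travel":[0.0,-0.085,0],"twist":[0,0,0],"claw":0.01},
    {"travel":[-0.035,-0.095,0],"twist":[0,0,0],"claw":0.01},
    {"travel":[-0.075,-0.105,0],"twist":[0,0,0],"claw":0.01},
    {"travel":[-0.115,-0.115,0],"twist":[0,0,0],"claw":0.01},
    {"travel":[-0.155,-0.12,0],"twist":[0,0,0],"claw":0.01},
  ],
)

```text
clock: 10.9
position: [0.4616, 0.0384, 0.2281]
tool_rot: [-3.141, -0.001, 1.572]
force: [1.1, -0.5, -1.7]
grip_width: 0.0229
```

View pics/w9c.png

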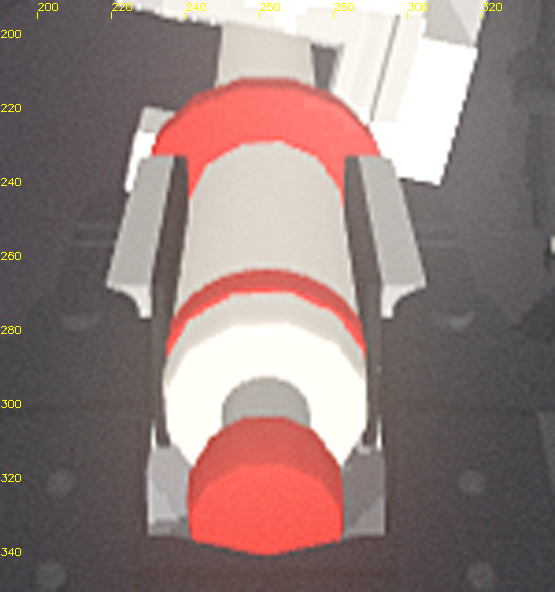

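Run:
```python
from h import *
f=load("w9")
for n,v,z,o in(("flange back top rim",213,.2234,.020),("flange back bottom",210.5,.2154,.02),("head back",227.5,.2234,.012),("head top back",276,.2714,.012),("plung back",314.8,.288,.008),("plung front",339,.288,-.008)):
    print(n,atz(f,262,v,z)[1]-o)
```

```text
flange back top rim 0.19262556870358258
flange back bottom 0.19095642671082014
head back 0.19183677291163465
head top back 0.19265134471613624
plung back 0.191961056700024
plung front 0.19720876512906918
```

Run:
```python
from h import *
from workcell import bot
s=bot.observe();print(s["position"])
go(s,[.4540,-.1404,.2285],90)
```

```text
[0.46162907 0.03844965 0.22808781]
travel [-0.1788 -0.0079 -0.0005] twist [-0.04 -0.03  0.09]
```

>>> apply_moves(
  commands=[
    {"travel":[-0.035,-0.002,0],"twist":[0,0,0],"claw":0.01},
    {"travel":[-0.07,-0.004,0],"twist":[0,0,0],"claw":0.01},
    {"travel":[-0.105,-0.006,0],"twist":[0,0,0],"claw":0.01},
    {"travel":[-0.14,-0.008,0],"twist":[0,0,0],"claw":0.01},
    {"travel":[-0.168,-0.008,0],"twist":[0,0,0],"claw":0.01},
    {"travel":[-0.179,-0.008,0],"twist":[0,0,0],"claw":0.01},
    {"travel":[-0.179,-0.008,0],"twist":[0,0,0],"claw":0.01},
    {"travel":[-0.179,-0.008,0],"twist":[0,0,0],"claw":0.01},
  ],
)

```text
clock: 11.7
position: [0.4553, -0.1385, 0.2281]
tool_rot: [-3.141, -0.001, 1.572]
force: [-0.3, 0.5, -2.3]
grip_width: 0.023
```

Run:
```python
from h import *
from workcell import bot
s,f=wshot(bot,"w10");print(s["clock"],s["position"],np.degrees(s["tool_rot"]),s["force"],s["qpos"],s["grip_width"])
go(s,[.5221,-.1244,.2285],90)
f=bot.grab_frame("scene");crop(f,130,130,280,270,4.2,"s4")
```

```text
11.7 [ 0.45531418 -0.13850154  0.22806022] [-1.79970752e+02 -3.33777805e-02  9.00621296e+01] [-0.26104864  0.47425118 -2.29067725] [-0.36808051  0.35558751  0.69092566  2.00810453 -0.29328219  0.876945
  0.48334189] 0.023016281099463992
travel [ 0.014   0.0668 -0.0005] twist [-0.03 -0.03  0.06]
```

View pics/w10.png

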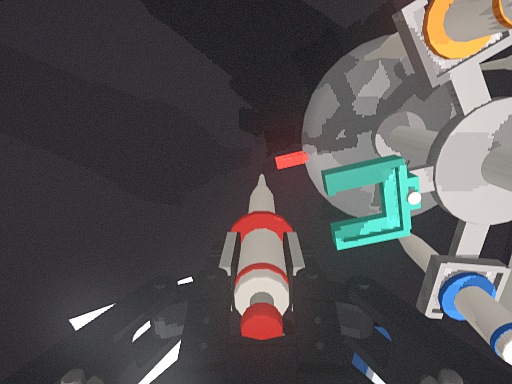

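View pics/s4.png

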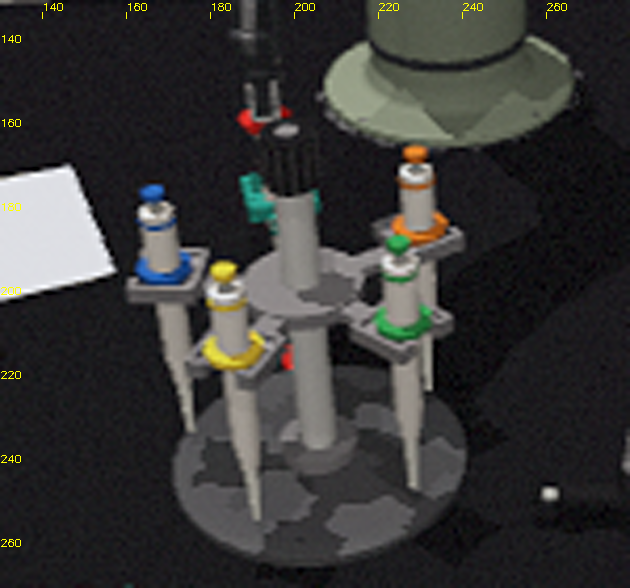

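Run:
```python
from h import *
f=load("w10");crop(f,215,140,425,345,3.5,"w10c")
```

```text
(no output)
```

View pics/w10c.png

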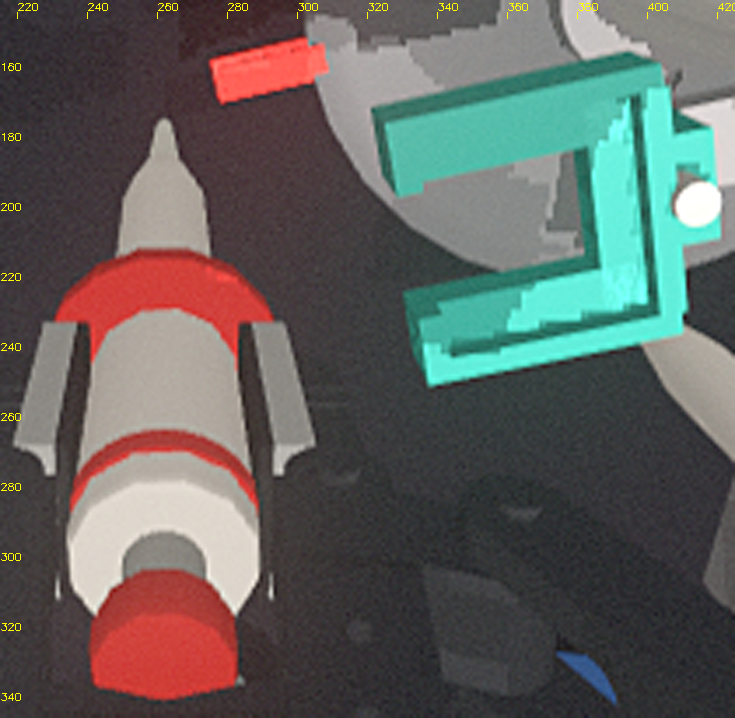

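Run:
```python
from h import *
f=load("w10");k=3.5
P=lambda x,y:(215+x/k-.4,140+y/k-.4)
u=np.array([-.9736,-.2284]);v=np.array([.2284,-.9736]);C=np.array([.6195,-.1038])
for z in(.175,.185,.19,.195,.2):
    print(z,end=" ")
    for n,x,y in(("A",388,122),("B",430,385),("Ai",655,65),("Bi",685,330)):
        q=atz(f,*P(x,y),z)[:2]-C;print(n,np.round([q@u*1000,q@v*1000],1),end=" ")
    print()
T=tcp({"tool_rot":np.array([np.pi,0,np.radians(90.06)]),"position":np.array([.4553,-.1385,.2281])})
for n,vv,z,o in(("flange rim",213,.2226,.020),("head back",228,.2226,.012),("head top back",276.5,.2706,.012)):
    print(n,atz(f,262,vv,z)-[0,o,0]-T[:3,3])
w5=load("w5");print()
P5=lambda x,y:(120+x/2.4-.4,40+y/2.4-.4)
for z in(.175,.185,.19,.195,.2):
    print(z,end=" ")
    for n,x,y in(("A",213,530),("B",287,549)):
        q=atz(w5,*P5(x,y),z)[:2]-C;print(n,np.round([q@u*1000,q@v*1000],1),end=" ")
    print()
```

```text
0.175 A [117.8 -20.6] B [118.6  40. ] Ai [ 64.8 -19.9] Bi [63.5 39.4] 
0.185 A [119.4 -23.6] B [120.2  33.8] Ai [ 69.1 -23. ] Bi [67.9 33.3] 
0.19 A [120.3 -25.1] B [121.   30.8] Ai [ 71.3 -24.5] Bi [70.1 30.2] 
0.195 A [121.1 -26.6] B [121.8  27.7] Ai [ 73.5 -26. ] Bi [72.3 27.2] 
0.2 A [121.9 -28.1] B [122.6  24.7] Ai [ 75.6 -27.6] Bi [74.5 24.2] 
flange rim [ 0.00029458 -0.00196494 -0.0055    ]
head back [ 0.00029139 -0.00305383 -0.0055    ]
head top back [ 0.00022859 -0.00214236  0.0425    ]

0.175 A [137.7 -26.9] B [136.1  14.7] 
0.185 A [131.3 -26.8] B [129.7  13.5] 
0.19 A [128.1 -26.8] B [126.5  12.9] 
0.195 A [124.9 -26.8] B [123.4  12.3] 
0.2 A [121.7 -26.8] B [120.2  11.6]
```

>>> apply_moves(
  commands=[
    {"travel":[0.003,0.012,0],"twist":[0,0,0],"claw":0.01},
    {"travel":[0.006,0.027,0],"twist":[0,0,0],"claw":0.01},
    {"travel":[0.009,0.042,0],"twist":[0,0,0],"claw":0.01},
    {"travel":[0.012,0.055,0],"twist":[0,0,0],"claw":0.01},
    {"travel":[0.0135,0.064,0],"twist":[0,0,0],"claw":0.01},
    {"travel":[0.014,0.0668,0],"twist":[0,0,0],"claw":0.01},
    {"travel":[0.014,0.0668,0],"twist":[0,0,0],"claw":0.01},
    {"travel":[0.014,0.0668,0],"twist":[0,0,0],"claw":0.01},
    {"travel":[0.014,0.0668,0],"twist":[0,0,0],"claw":0.01},
  ],
)

```text
clock: 12.7
position: [0.5219, -0.1257, 0.2284]
tool_rot: [3.142, -0.0, 1.571]
force: [0.8, -0.1, -1.6]
grip_width: 0.0228
```

Run:
```python
from h import *
from workcell import bot
s,f=wshot(bot,"w11");print(s["clock"],s["position"],np.degrees(s["tool_rot"]),s["force"],s["moment"],s["grip_width"])
go(s,[.5221,-.1244,.2285],90)
crop(f,190,150,340,345,3,"w11c")
f=bot.grab_frame("scene");crop(f,130,130,280,270,4.2,"s5")
```

```text
12.7 [ 0.52192208 -0.12569601  0.22842742] [ 1.79998161e+02 -8.95100952e-03  9.00100363e+01] [ 0.7793893  -0.10386191 -1.55751694] [ 0.02170048 -0.00655832 -0.02413139] 0.02282262614055542
travel [ 0.0013  0.0002 -0.0001] twist [ 0.   -0.01  0.01]
```

View pics/w11c.png

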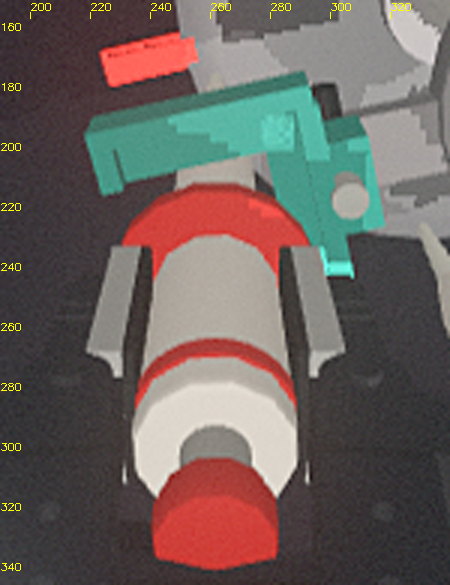

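Run:
```python
from h import *
f=load("w11");k=3
u=np.array([-.9736,-.2284]);v=np.array([.2284,-.9736]);C=np.array([.6195,-.1038])
for z in (.193,.197):
  for x,y in((93,136),(107,192),(306,86),(350,270)):
    q=atz(f,190+x/k-.4,150+y/k-.4,z)[:2]-C;print(z,np.round([q@u*1000,q@v*1000],1))
for n,vv,z,o in(("flange rim",211.5,.2226,.020),("head back",228.3,.2226,.012),("head top back",277,.2706,.012)):
    print(n,atz(f,262,vv,z)[:2]-[0,o]-np.array([.5219,-.1257]))
```

```text
0.193 [121.7 -25.2]
0.193 [122.2 -11.9]
0.193 [ 74.4 -25.6]
0.193 [73.3 19.5]
0.197 [120.8 -26.4]
0.197 [121.3 -13.3]
0.197 [ 74.6 -26.7]
0.197 [73.5 17.3]
flange rim [ 0.00032316 -0.00121357]
head back [ 0.00031032 -0.00340604]
head top back [ 0.00022216 -0.0026008 ]
```

>>> apply_moves(
  commands=[
    {"travel":[0.0013,0.0008,0.003],"twist":[0,0,0],"claw":0.01},
    {"travel":[0.0013,0.0008,0.006],"twist":[0,0,0],"claw":0.01},
    {"travel":[0.0013,0.0008,0.009],"twist":[0,0,0],"claw":0.01},
    {"travel":[0.0013,0.0008,0.012],"twist":[0,0,0],"claw":0.01},
    {"travel":[0.0013,0.0008,0.012],"twist":[0,0,0],"claw":0.01},
    {"travel":[0.0013,0.0008,0.012],"twist":[0,0,0],"claw":0.01},
  ],
)

```text
clock: 13.4
position: [0.5231, -0.1243, 0.2162]
tool_rot: [-3.141, 0.0, 1.571]
force: [-0.2, -0.4, -1.6]
grip_width: 0.0231
```

Run:
```python
from h import *
from workcell import bot
s,f=wshot(bot,"w12");print(s["clock"],s["position"],s["force"],s["moment"])
crop(f,190,150,340,345,3,"w12c")
```

```text
13.4 [ 0.52307944 -0.12427112  0.21623902] [-0.23347965 -0.41436972 -1.64680195] [-0.04315819  0.0064393   0.00624013]
```

View pics/w12c.png

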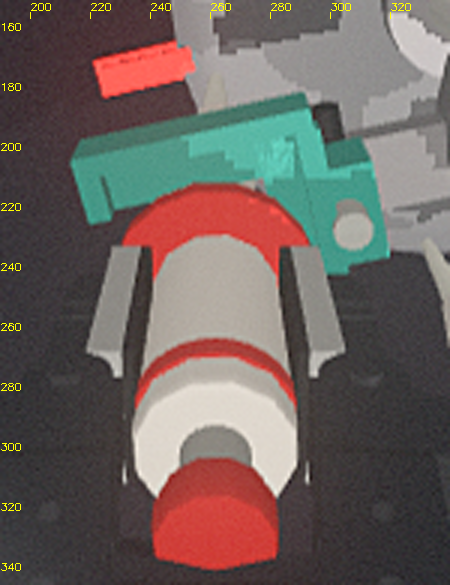

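>>> apply_moves(
  commands=[
    {"travel":[0,0,0.001],"twist":[0,0,0],"claw":0.01},
    {"travel":[0,0,0.002],"twist":[0,0,0],"claw":0.01},
    {"travel":[0,0,0.003],"twist":[0,0,0],"claw":0.01},
    {"travel":[0,0,0.004],"twist":[0,0,0],"claw":0.01},
    {"travel":[0,0,0.004],"twist":[0,0,0],"claw":0.01},
    {"travel":[0,0,0.004],"twist":[0,0,0],"claw":0.01},
  ],
)

```text
clock: 14.05
position: [0.5231, -0.1242, 0.2123]
tool_rot: [-3.142, 0.0, 1.571]
force: [0.6, -0.3, -1.5]
grip_width: 0.023
```

>>> apply_moves(
  commands=[
    {"travel":[0,0,0.0005],"twist":[0,0,0],"claw":0.01},
    {"travel":[0,0,0.001],"twist":[0,0,0],"claw":0.01},
    {"travel":[0,0,0.0015],"twist":[0,0,0],"claw":0.01},
    {"travel":[0,0,0.002],"twist":[0,0,0],"claw":0.01},
    {"travel":[0,0,0.002],"twist":[0,0,0],"claw":0.01},
  ],
)

```text
clock: 14.55
position: [0.5231, -0.1242, 0.2102]
tool_rot: [-3.142, -0.0, 1.571]
force: [1.0, -0.1, -1.4]
grip_width: 0.0229
```

Run:
```python
from workcell import bot
s=bot.observe();print(s["position"],s["force"],s["moment"])
```

```text
[ 0.52309294 -0.12420692  0.21024619] [ 0.96878837 -0.11000466 -1.40826614] [-0.00969254  0.02028164 -0.01938303]
```

>>> apply_moves(
  commands=[
    {"travel":[0,0,0.0005],"twist":[0,0,0],"claw":0.01},
    {"travel":[0,0,0.001],"twist":[0,0,0],"claw":0.01},
    {"travel":[0,0,0.0015],"twist":[0,0,0],"claw":0.01},
    {"travel":[0,0,0.002],"twist":[0,0,0],"claw":0.01},
    {"travel":[0,0,0.002],"twist":[0,0,0],"claw":0.01},
  ],
)

```text
clock: 15.05
position: [0.5231, -0.1242, 0.2082]
tool_rot: [-3.141, -0.0, 1.571]
force: [0.3, 0.4, -1.4]
grip_width: 0.0229
```

Run:
```python
from h import *
from workcell import bot
s,f=wshot(bot,"w13");print(s["clock"],s["position"],s["force"],s["moment"])
crop(f,190,150,340,345,3,"w13c")
```

```text
15.05 [ 0.52308155 -0.12419243  0.20823032] [ 0.25061388  0.3571298  -1.41790513] [-0.01596977  0.05230272  0.01426807]
```

View pics/w13c.png

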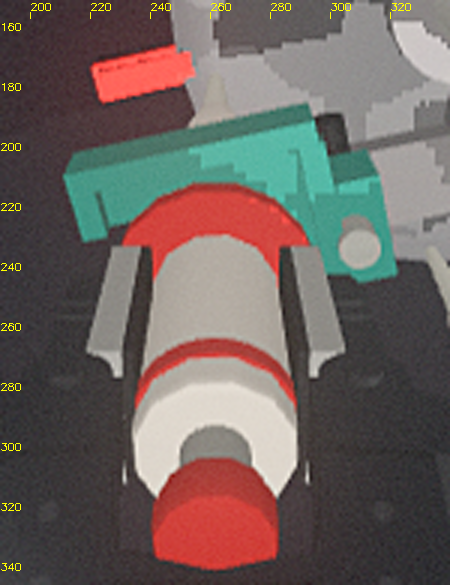

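>>> apply_moves(
  commands=[
    {"travel":[0,0,0.0005],"twist":[0,0,0],"claw":0.01},
    {"travel":[0,0,0.001],"twist":[0,0,0],"claw":0.01},
    {"travel":[0,0,0.0015],"twist":[0,0,0],"claw":0.01},
    {"travel":[0,0,0.002],"twist":[0,0,0],"claw":0.01},
    {"travel":[0,0,0.002],"twist":[0,0,0],"claw":0.01},
  ],
)

```text
clock: 15.6
position: [0.5231, -0.1242, 0.2062]
tool_rot: [-3.141, -0.0, 1.572]
force: [0.2, -0.5, -1.7]
grip_width: 0.0228
```

>>> apply_moves(
  commands=[
    {"travel":[0,0,0.0005],"twist":[0,0,0],"claw":0.01},
    {"travel":[0,0,0.001],"twist":[0,0,0],"claw":0.01},
    {"travel":[0,0,0.0015],"twist":[0,0,0],"claw":0.01},
    {"travel":[0,0,0.002],"twist":[0,0,0],"claw":0.01},
    {"travel":[0,0,0.002],"twist":[0,0,0],"claw":0.01},
  ],
)

```text
clock: 16.1
position: [0.5232, -0.1242, 0.2045]
tool_rot: [3.141, -0.0, 1.571]
force: [-2.1, 0.3, 7.7]
grip_width: 0.0232
```

Run:
```python
from h import *
from workcell import bot
s,f=wshot(bot,"w14");print(s["clock"],s["position"],s["force"],s["moment"])
crop(f,190,150,340,345,3,"w14c")
u=np.array([-.9736,-.2284]);v=np.array([.2284,-.9736]);C=np.array([.6195,-.1038])
```

```text
16.1 [ 0.52318014 -0.12424246  0.20454151] [-2.06499038  0.30579728  7.7234214 ] [ 0.17706105  0.57203985 -0.00471451]
```

View pics/w14c.png

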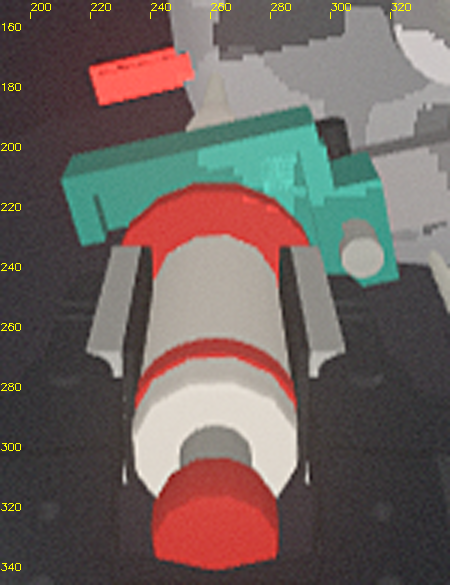

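>>> apply_moves(
  commands=[
    {"travel":[0,0,-0.001],"twist":[0,0,0],"claw":0.01},
    {"travel":[0,0,-0.001],"twist":[0,0,0],"claw":0.01},
    {"travel":[0.0002,0.001,-0.001],"twist":[0,0,0],"claw":0.01},
    {"travel":[0.0005,0.002,-0.001],"twist":[0,0,0],"claw":0.01},
    {"travel":[0.0005,0.002,-0.001],"twist":[0,0,0],"claw":0.01},
  ],
)

```text
clock: 16.65
position: [0.5247, -0.124, 0.2051]
tool_rot: [-3.141, 0.0, 1.571]
force: [-5.2, -0.9, 4.3]
grip_width: 0.023
```

Run:
```python
from workcell import bot
s=bot.observe();print(s["position"],s["force"],s["moment"])
```

```text
[ 0.52471457 -0.12396822  0.20514037] [-5.15199756 -0.94882056  4.29680788] [-0.19936904  1.11916997 -0.06950131]
```

>>> apply_moves(
  commands=[
    {"travel":[-0.0003,-0.001,0],"twist":[0,0,0],"claw":0.01},
    {"travel":[-0.0005,-0.002,0],"twist":[0,0,0],"claw":0.01},
    {"travel":[-0.0007,-0.003,0],"twist":[0,0,0],"claw":0.01},
    {"travel":[-0.0009,-0.004,0],"twist":[0,0,0],"claw":0.01},
    {"travel":[-0.0009,-0.004,0],"twist":[0,0,0],"claw":0.01},
  ],
)

```text
clock: 17.15
position: [0.5212, -0.1246, 0.2054]
tool_rot: [3.141, 0.0, 1.571]
force: [1.1, -0.1, 3.9]
grip_width: 0.0233
```

Run:
```python
from workcell import bot
s=bot.observe();print(s["position"],s["force"],s["moment"])
```

```text
[ 0.52119731 -0.1246082   0.20540639] [ 1.10684854 -0.11599849  3.94463912] [ 0.01004047 -0.39345184  0.03479872]
```

Friction only so far (about 1 N); go a little further outwards.

>>> apply_moves(
  commands=[
    {"travel":[-0.0001,-0.0005,0],"twist":[0,0,0],"claw":0.01},
    {"travel":[-0.0002,-0.001,0],"twist":[0,0,0],"claw":0.01},
    {"travel":[-0.0002,-0.001,0],"twist":[0,0,0],"claw":0.01},
  ],
)

```text
clock: 17.45
position: [0.5201, -0.1248, 0.2053]
tool_rot: [3.141, 0.0, 1.571]
force: [2.0, 0.4, 2.6]
grip_width: 0.0229
```

Run:
```python
from workcell import bot
s=bot.observe();print(s["position"],s["force"],s["moment"])
```

```text
[ 0.52012746 -0.12479424  0.20532618] [2.02915578 0.39057562 2.6441172 ] [ 0.10658847 -0.47653953  0.06600691]
```

>>> apply_moves(
  commands=[
    {"travel":[-0.0001,-0.0005,0],"twist":[0,0,0],"claw":0.01},
    {"travel":[-0.0002,-0.001,0],"twist":[0,0,0],"claw":0.01},
    {"travel":[-0.0002,-0.001,0],"twist":[0,0,0],"claw":0.01},
  ],
)

```text
clock: 17.75
position: [0.5194, -0.125, 0.2054]
tool_rot: [3.141, 0.0, 1.572]
force: [5.3, 0.1, 3.8]
grip_width: 0.0232
```

Run:
```python
from workcell import bot
s=bot.observe();print(s["position"],s["force"],s["moment"])
```

```text
[ 0.51937124 -0.124956    0.20539211] [5.3366694  0.11180185 3.78144758] [ 0.19432438 -1.15052562  0.05037156]
```

Run:
```python
from h import *
from workcell import bot
s=bot.observe();go(s,[.5220,-.1244,.2054],90)
```

```text
travel [ 0.0006  0.0026 -0.    ] twist [0.03 0.   0.05]
```

>>> apply_moves(
  commands=[
    {"travel":[0.0003,0.0015,0],"twist":[0,0,0],"claw":0.01},
    {"travel":[0.0006,0.003,0],"twist":[0,0,0],"claw":0.01},
    {"travel":[0.0006,0.003,0],"twist":[0,0,0],"claw":0.01},
  ],
)

```text
clock: 18.05
position: [0.5217, -0.1245, 0.2051]
tool_rot: [-3.14, 0.0, 1.571]
force: [-2.8, -0.5, 4.8]
grip_width: 0.0232
```

Run:
```python
from h import *
from workcell import bot
s=bot.observe();print(s["position"],s["force"],s["moment"])
```

```text
[ 0.52166676 -0.1245382   0.20508008] [-2.8416845  -0.51098816  4.82729139] [-0.08258833  0.72013604 -0.0297064 ]
```

Now the gentle tangential feel, +1.5 mm then back the other way.

>>> apply_moves(
  commands=[
    {"travel":[0.0007,0,0],"twist":[0,0,0],"claw":0.01},
    {"travel":[0.0014,-0.0002,0],"twist":[0,0,0],"claw":0.01},
    {"travel":[0.0014,-0.0002,0],"twist":[0,0,0],"claw":0.01},
  ],
)

```text
clock: 18.35
position: [0.522, -0.1231, 0.2054]
tool_rot: [3.141, 0.0, 1.571]
force: [-0.0, -2.5, 2.8]
grip_width: 0.0229
```

>>> apply_moves(
  commands=[
    {"travel":[-0.0007,0,0],"twist":[0,0,0],"claw":0.01},
    {"travel":[-0.0014,0.0002,0],"twist":[0,0,0],"claw":0.01},
    {"travel":[-0.0014,0.0002,0],"twist":[0,0,0],"claw":0.01},
  ],
)

```text
clock: 18.65
position: [0.5222, -0.1241, 0.2053]
tool_rot: [-3.142, -0.0, 1.572]
force: [-0.9, 4.2, 3.9]
grip_width: 0.0232
```

>>> apply_moves(
  commands=[
    {"travel":[-0.0007,0.0002,0],"twist":[0,0,0],"claw":0.01},
    {"travel":[-0.0014,0.0003,0],"twist":[0,0,0],"claw":0.01},
    {"travel":[-0.0014,0.0003,0],"twist":[0,0,0],"claw":0.01},
  ],
)

```text
clock: 18.95
position: [0.5225, -0.1259, 0.2053]
tool_rot: [3.142, -0.0, 1.571]
force: [-0.1, 2.2, 4.1]
grip_width: 0.0231
```

Run:
```python
from h import *
from workcell import bot
s=bot.observe();print(s["position"],s["force"],s["moment"])
```

```text
[ 0.52245784 -0.12588422  0.20531233] [-0.09958393  2.15570344  4.10450456] [0.56243184 0.01815388 0.06189187]
```

>>> apply_moves(
  commands=[
    {"travel":[0.0007,0,0],"twist":[0,0,0],"claw":0.01},
    {"travel":[0.0014,-0.0003,0],"twist":[0,0,0],"claw":0.01},
    {"travel":[0.0014,-0.0003,0],"twist":[0,0,0],"claw":0.01},
    {"travel":[0.0014,-0.0003,0],"twist":[0,0,0],"claw":0.01},
  ],
)

```text
clock: 19.35
position: [0.5222, -0.1247, 0.2054]
tool_rot: [3.141, 0.0, 1.571]
force: [0.0, -2.6, 3.7]
grip_width: 0.0226
```

Run:
```python
from h import *
from workcell import bot
s=bot.observe();print(s["position"],s["force"],s["moment"],np.degrees(s["tool_rot"]))
s,f=wshot(bot,"w15");crop(f,190,150,340,345,3,"w15c")
```

```text
[ 0.52216234 -0.12468038  0.205359  ] [ 0.04309651 -2.55088183  3.67332015] [-0.52431026 -0.11228027 -0.06638311] [1.79988374e+02 2.17248815e-02 9.00272223e+01]
```

View pics/w15c.png

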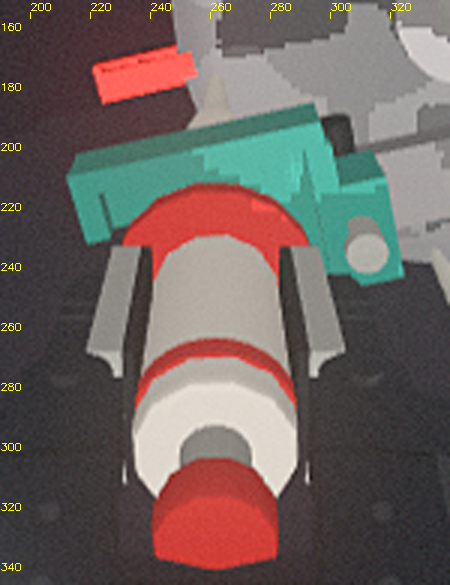

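>>> apply_moves(
  commands=[
    {"travel":[0,0,0],"twist":[0,0,0],"claw":0.026},
    {"travel":[0,0,0],"twist":[0,0,0],"claw":0.032},
    {"travel":[0,0,0],"twist":[0,0,0],"claw":0.04},
    {"travel":[0,0,0],"twist":[0,0,0],"claw":0.05},
    {"travel":[0,0,0],"twist":[0,0,0],"claw":0.05},
    {"travel":[0,0,0],"twist":[0,0,0],"claw":0.05},
  ],
)

```text
clock: 20.0
position: [0.5221, -0.1244, 0.2053]
tool_rot: [-3.142, -0.0, 1.571]
force: [-0.7, 0.3, 0.8]
grip_width: 0.0502
```

Run:
```python
from h import *
from workcell import bot
s,f=wshot(bot,"w16");print(s["position"],s["force"],s["grip_width"])
crop(f,190,150,340,345,3,"w16c")
```

```text
[ 0.52210385 -0.12437727  0.20528931] [-0.67750082  0.25503892  0.79581798] 0.05021264062691731
```

View pics/w16c.png

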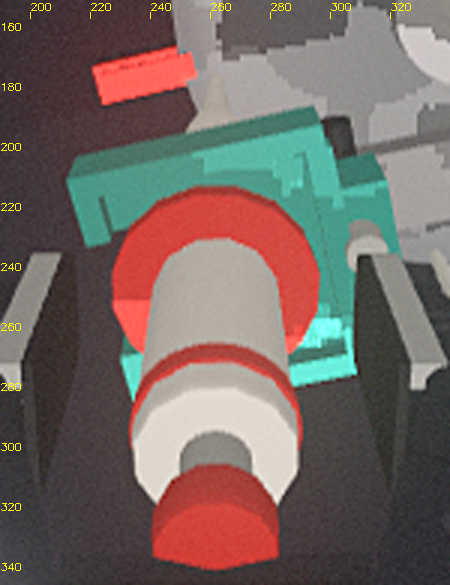

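Pipette hangs upright in the recess, free of the pads. Rise straight up.

>>> apply_moves(
  commands=[
    {"travel":[0,0,-0.01],"twist":[0,0,0],"claw":0.05},
    {"travel":[0,0,-0.03],"twist":[0,0,0],"claw":0.055},
    {"travel":[0,0,-0.06],"twist":[0,0,0],"claw":0.06},
    {"travel":[0,0,-0.1],"twist":[0,0,0],"claw":0.06},
    {"travel":[0,0,-0.14],"twist":[0,0,0],"claw":0.06},
    {"travel":[0,0,-0.15],"twist":[0,0,0],"claw":0.06},
    {"travel":[0,0,-0.15],"twist":[0,0,0],"claw":0.06},
  ],
)

```text
clock: 20.75
position: [0.5225, -0.1246, 0.3569]
tool_rot: [3.139, -0.0, 1.572]
force: [-0.6, -0.7, -1.0]
grip_width: 0.0602
```

Run:
```python
from h import *
from workcell import bot
s,f=wshot(bot,"w17");print(s["clock"],s["position"],s["force"],s["grip_width"])
crop(f,120,120,400,310,2.8,"w17c")
f=bot.grab_frame("scene");crop(f,130,130,280,270,4.2,"s6")
```

```text
20.75 [ 0.52254349 -0.12458959  0.35694528] [-0.63223701 -0.69642324 -0.9596881 ] 0.06016582963416555
```

View pics/w17c.png

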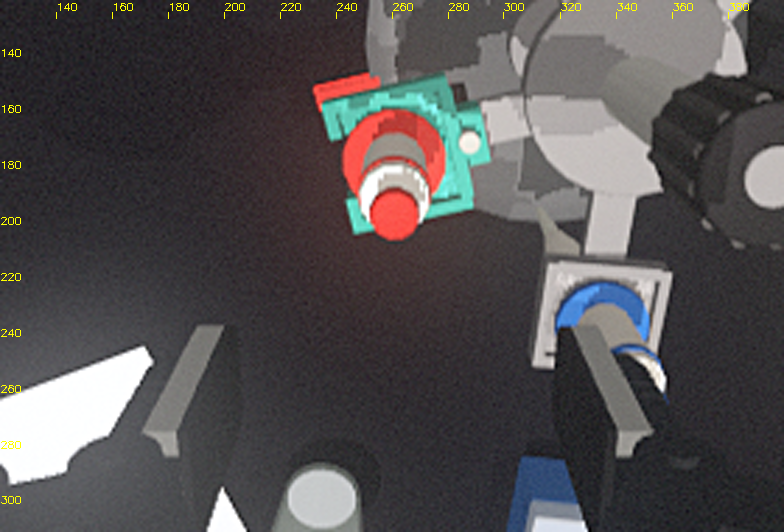

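View pics/s6.png

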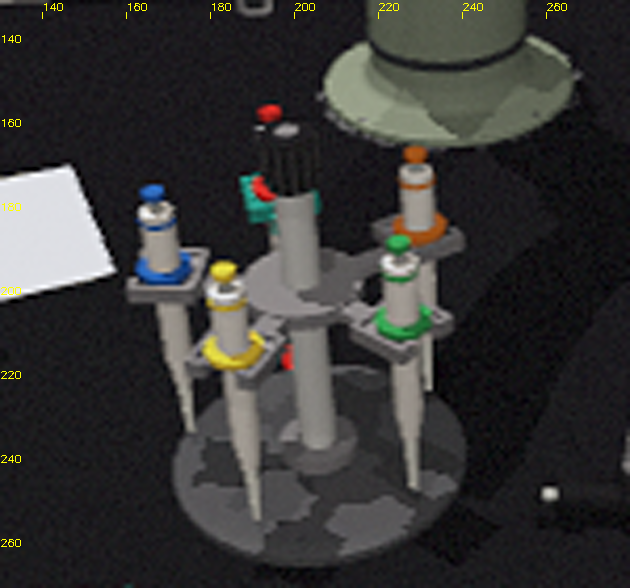

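>>> apply_moves(
  commands=[
    {"travel":[0.04,0,0],"twist":[0,0,0],"claw":0.06},
    {"travel":[0.08,0,0],"twist":[0,0,0],"claw":0.06},
    {"travel":[0.12,0,0],"twist":[0,0,0],"claw":0.06},
    {"travel":[0.16,0,0],"twist":[0,0,0],"claw":0.06},
    {"travel":[0.2,0,0],"twist":[0,0,0],"claw":0.06},
    {"travel":[0.24,0,0],"twist":[0,0,0],"claw":0.06},
    {"travel":[0.28,0,0],"twist":[0,0,0],"claw":0.06},
    {"travel":[0.3,0,0],"twist":[0,0,0],"claw":0.06},
    {"travel":[0.3,0,0],"twist":[0,0,0],"claw":0.06},
  ],
)

```text
clock: 21.75
position: [0.521, 0.1787, 0.3533]
tool_rot: [-3.139, 0.001, 1.576]
force: [-0.6, 0.1, -0.1]
grip_width: 0.0597
```

Run:
```python
from h import *
from workcell import bot
t=bot.grab_frame("top");pickle.dump(t,open("top3.pkl","wb"));crop(t,220,120,360,260,4.2,"t3");print(bot.observe()["clock"])
```

```text
21.8
```

View pics/t3.png

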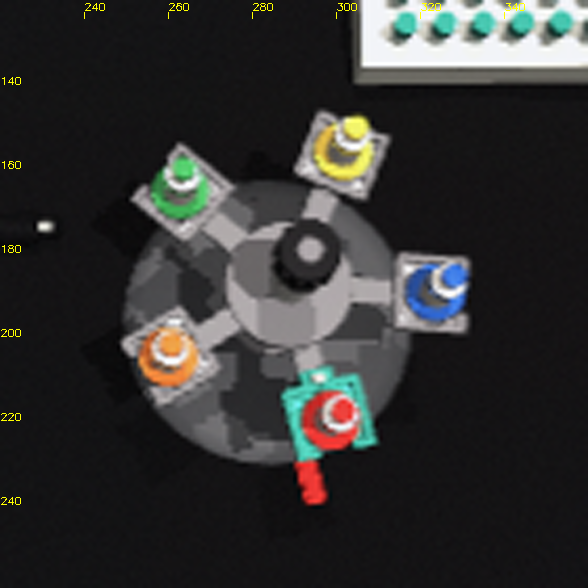

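Run:
```python
from h import *
from workcell import bot
t=load("top3");p=atz(t,220+342/4.2-.4,120+410/4.2-.4,.265)[:2]-[.6206,-.1033];print(np.hypot(*p),np.degrees(np.arctan2(p[1],p[0]))%360)
print(bot.job_done())
```

```text
0.09978022437256137 192.2204384395104
the job is handed in; nothing more can be done
None
```

I turned the carousel about 96° by its knob and let go. I then hung the red-banded pipette upright in the teal cradle and handed the job in at about 22 s of the 72 s allowed.

**Carousel:** The teal cradle measured about 193.2° against about 193° for the red pointer, so it stands over the pointer to within the measuring accuracy. The last top view shows the carousel as it was after the turn, with the other four pipettes still hanging.

**Seating:** I lowered the pipette by feel, and first contact came with the flange about 192 mm above the bench. It pressed with about 9 N at first, and I eased this to about 5 N before letting go. Nudging in and out along the cradle met the recess lips on both sides, and I centred it there.

**Final position:** The last top view puts the pipette 99.8 mm from the axis at 192.2°, about 1° to one side of the pointer. That is within the recess play and camera error.

Checks that were weak or disagreed:
- **Sideways feel:** The sideways nudge was ambiguous because friction and lip contact felt alike. Sideways centring therefore rests on the cameras and about 2.8 mm of movement with only light forces.
- **Black and purple look-alikes:** Both pipettes stood upright in the first picture and lay on the bench by 7.5 s. The black one already appears to be lying at 2.15 s. I never went near them and felt no contact force, so they probably toppled by themselves from standing on their tips. I can't rule out that the arm touched them, and I left them where they lay.

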